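# Cover the pot of finished bushes, then hold a roller down in the V-rest for drilling

## Robot

A 7-joint arm with a two-finger parallel gripper is mounted at the origin on the work surface. World frame = base frame: x ahead of the robot, y to its left, z up, the work surface at z = 0. Lengths are in mm, angles in rad, forces in N, time in s.
With the tool pointing down it reaches from about 400 to 875 mm from the base axis. Payload 6.5 kg.
Tool frame: the origin (TCP) lies on the centre line of the jaws, within the pads' length; the fingertips stand tips_ahead ahead of it and the grasp point (between the pads) lies 2 mm behind it (tips_ahead is the distance from the TCP to the fingertips, in mm); z points along the fingers, y is the direction in which the jaws open and shut (so a half turn about z gives the same grasp; the last joint's range is limited). The gripper opens to 85 mm and grips with 20 to 120 N. Pads are 22 mm wide; open, the fingers measure 114 mm over their backs; the gripper's body (76 mm by 85 mm) begins 54 mm behind the grasp point. The pads swing forward as they close: fully open they stand 13 mm farther back than shut.
Start: joints at [1.179, 0.536, -0.004, 1.538, 0.003, 1.067, -0.071], TCP at [208.039, -615.8, 248.29] pointing down, gripper open.
Joint ranges: [-2.7, 2.7], [-0.37, 2.16], [-1.27, 1.26], [0.24, 2.4], [-1.31, 4.45], [0.19, 1.91], [-2.76, 2.76]. Speed limits (rad/s): [2.39, 2.39, 3.14, 3.14, 3.14, 3.14, 3.14].

## Interface

Orientations are given as [roll, pitch, yaw] about the fixed x, y, z axes, in that order (R = Rz(yaw) Ry(pitch) Rx(roll)).
In Python, from plant import * gives the robot as it stands.
- The arm moves only by the shell command python3 -m handwheel 'ROWS' [OPENING] [FORCE]. ROWS is JSON, a list of rows, each an object of numbers: "x", "y", "z": the shift along the tool's x, y, z in cm; "ax", "ay", "az": the turn, a rotation vector about the tool's x, y, z in degrees. In form: [{"x": .., "y": .., "z": .., "ax": .., "ay": .., "az": ..}, ...]. A call has 1 to 5 rows; each row is the pose to reach, as a shift and turn from the pose commanded when the call began, along the tool's axes at that moment; what a row does not reach only later rows make up. A row lasts 1/12 s, in which the tool goes at most 41.7 mm and 7.16 degrees, less where a joint would pass 70% of its speed; a pose out of reach is approached as far as the arm can. A call with a gripper value outside its range is refused whole. OPENING is the closure, from 0 (fully open) to 1 (shut), set as the call begins (- or left out, the last holds). The fingers move at their own pace and stop on an object; FORCE is the grip in N (left out, the last holds). Time passes only in rows, so rows that repeat a pose let the fingers close. It gives the time, the measured TCP pose, the force and the opening at its end, in the units of the state.
- observe(): the state, without advancing time (a new reading comes with each control period).
- camera(name): name is "side" or "top"; returns a dict with "pixels" (400x640x3 uint8, red, green, blue), "mtx" (3x3 intrinsics, pixels), "dist" ([k1, k2, p1, p2, k3] as OpenCV has them; the pictures are not rectified), "position" and "attitude" of the camera in the world. Camera axes: x right, y down, z forward; pixel columns grow to the right and rows downward; lengths in mm; the calibration is good to about 2 mm. A picture is of the moment at which its call begins. There is no depth.
- close_job(): hands the job in, once; it reports no verdict.
The state is a dict: "clock": time; "joint_pos": joint angles; "dq": joint speeds; "joint_efforts": joint torques, N m; "tcp_pos": TCP position; "orientation": TCP orientation; "force": force on the tool from outside, world axes, zero at the start; "ft_torque": the same for the moment, N m; "grip_width": finger opening in mm.
Only numpy, scipy, OpenCV 4.12 (cv2) and the standard library are available. Lean on these libraries where they do the work, as an engineer would, in place of code of your own. Each camera call takes 0.05 s, during which the arm holds its last target. There are 200 camera calls.

## Task

Before drilling, without knocking over the oil bottle: put the loose cover on the open pot of brass bushes so that it sits level and fully down, and let go of it. Then take the aluminium roller from its wooden cradle, lower it gently into the groove of the steel V-rest, about centred lengthwise between the two jaws, and finish while holding it: press it down firmly (about 15 N) so that it bears on both sides of the V, and stay there without letting up.

Things in the scene. Friction and masses are not known exactly. Their poses are not given: they have to be found in the camera images.
- cover_knob (a point): centre of the black knob of the loose cover, z up along it. The knob is a cylinder 22 mm across, 30 mm high, on an aluminium disc 84 mm across, 5 mm thick; below is a locating step 56 mm across, 6 mm deep. This point is 15 mm above the disc's top and 26 mm above the step's underside, on which it lies on the bench at first. Cover 0.11 to 0.18 kg.
- cover_underside (a point): point on the cover's axis in the plane of the disc's underside, 20 mm below the middle of the knob. Seated, it coincides with the pot's rim centre (to within the play).
- cover: the whole cover; origin at the centre of the underside of its locating step, z up.
- pot_rim (a point): centre of the mouth of the steel pot, in the plane of the rim, z up. The pot stands loose on the bench, 55 mm high, 76 mm across outside, 66 mm inside, 0.5 kg, with brass bushes up to 28 mm high inside. The cover's 56 mm step goes inside with 5 mm play all round and the disc rests on the rim.
- roller_mid (a point): centre of the roller on its axis, x along the axis. Turned aluminium cylinder 36 mm in diameter, 130 mm long, with a journal 16 mm across and 12 mm long at each end, 0.29 to 0.45 kg. It lies level in a plywood cradle, axis 34 mm above the bench, on two rails under it (18 mm high, within 14 mm of its axis sideways); the cradle's board, 124 by 56 mm, is 6 mm thick.
- roller: the whole roller; origin and x axis as roller_mid.
- groove_seat (a point): where the roller's centre lies when seated in the V-rest, 55 mm above the bench; x along the groove, z up. A seated roller's top is 73 mm above the bench. The V-rest does not move: base plate 116 by 78 mm, 12 mm thick, with two steel V jaws, each 16 mm thick along the groove, and 70 mm of free gap between them, where fingers can go down beside the roller to the base plate.
- flank_left: the sloping sides of both jaws on the +y side of the groove; origin at the centre of the V-rest's underside, axes as groove_seat. Jaws are 64 mm wide and 54 mm high; the 90 degree V opens upward, 48 mm wide at the top, its sides meeting 30 mm above the bench.
- flank_right: the sloping sides of both jaws on the -y side of the groove; same origin and axes as the V-rest.
- bottle_mid (a point): middle of the white oil bottle, 150 mm high and 52 mm across, standing on the bench; z up. Must stay standing.
There are look-alikes about, which are no part of the job. Leave any red look-alike of the cover alone. What is shaped like the part that bears groove_seat but turquoise is not meant.

How it is judged (in metres and radians):
On the way, in this order (a step that is already met when the one before it is completed fails the run):
1. the cover sits level and fully down on the pot and has been let go (horizontal distance between cover_underside and pot_rim below 0.009 m and z of cover_underside in the frame of pot_rim between -0.002 and 0.002 m and angle between each of cover_underside, pot_rim's own z axis and vertical below 0.05 rad and height (world z) of pot_rim below 0.06 m and contact force between the fingers and cover below 0.1 N), for 0.3 s.
2. the roller lies down in the V, along the groove and about centred between the jaws (x of roller_mid in the frame of groove_seat between -0.014 and 0.014 m and y of roller_mid in the frame of groove_seat between -0.0025 and 0.0025 m and z of roller_mid in the frame of groove_seat between -0.0025 and 0.0025 m and angle between the x axis of roller_mid and the x axis of groove_seat, either way round below 0.05 rad), for 0.2 s.
At the end, for the whole second after the job is handed in: Cover on the upright pot within 2 mm of flush, 9 mm of centre, 0.05 rad of level, untouched. Roller in the V within 14 mm of mid-length, 2.5 mm of seated height and sideways, 0.05 rad of the groove, at rest, fingers on it over 3 N, over 5 N on each side of the V (weight alone: about 3) (all of step 1 and all of step 2 and contact force between each of flank_left, flank_right and roller above 5 N and contact force between the fingers and roller above 3 N and linear speed of roller below 0.01 m/s); the arm keeps its last pose, push and grip.
It fails at once if the roller is dropped into the V from over about 10 mm (faster than 0.45 m/s while close above its seat) (distance between roller_mid and groove_seat below 0.04 m and linear speed of roller above 0.45 m/s).
It fails at once if the oil bottle is knocked over (angle between bottle_mid's own z axis and vertical above 0.5 rad).
It fails at once if the roller is rammed into the V (over 60 N on a side) (contact force between any of flank_left, flank_right and roller above 60 N).
It also fails if it takes over 67 s, if anything falls off the work surface, if the arm or the gripper's body presses on something with over 40 N, if the wrist force passes 120 N, or if a joint passes its speed limit or range.

## Working session

There is one attempt and no reset: what is moved stays moved. The work goes in short steps, Python scripts to look and compute and a shell command to move; the robot and the scene stay as the last step left them, time stands still between calls to the robot, and variables do not carry over. Pictures are saved under pics/ and viewed, about 8 in all and at most 12, crops included, and the job is handed in when it is done.

```bash
ls; mkdir -p pics; python3 - <<'E'
from plant import *
import cv2
for n in("side","top"):
    c=camera(n); cv2.imwrite(f"pics/{n}0.png",c["pixels"][:,:,::-1])
    print(n,c["mtx"],c["dist"],c["position"],c["attitude"])
print(observe())
E
```

```text
pics
side [[515.49039947   0.         323.89066706]
 [  0.         515.49039947 202.63282323]
 [  0.           0.           1.        ]] [-0.11102738  0.          0.          0.          0.        ] [-290.27359104  805.02131803 1210.3315342 ] [-2.35318411  0.00545605 -2.35440947]
top [[477.59519113   0.         307.46881303]
 [  0.         477.59519113 195.41936166]
 [  0.           0.           1.        ]] [0.03228288 0.         0.         0.         0.        ] [ 3.42879528e+02 -7.31097098e-01  1.32604418e+03] [-3.02603309 -0.00598084 -1.56771753]
{'clock': 0.1, 'joint_pos': array([ 1.17879055,  0.53709453, -0.00444522,  1.5387355 ,  0.00262996,
        1.06729836, -0.07120854]), 'dq': array([ 0.00063377, -0.00222769,  0.0014997 , -0.00195914, -0.00042886,
       -0.00138121,  0.00055134]), 'joint_efforts': array([ 2.20447655e-03, -5.84560382e+01,  1.05177585e+00, -2.59774750e+01,
        1.26502529e-02,  4.62362019e-03,  1.62401540e-05]), 'tcp_pos': array([ 207.86540598, -615.31545556,  247.51308391]), 'orientation': array([-3.14006850e+00,  1.36067642e-04,  3.25889108e-01]), 'force': array([ 0.5773233 ,  0.51677848, -0.70618687]), 'ft_torque': array([ 0.03963919,  0.00173647, -0.01805461]), 'grip_width': 85.36175151211772}
```

View pics/top0.png

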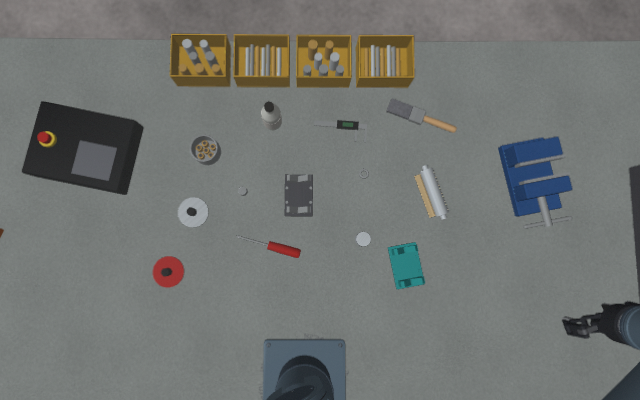

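View pics/side0.png

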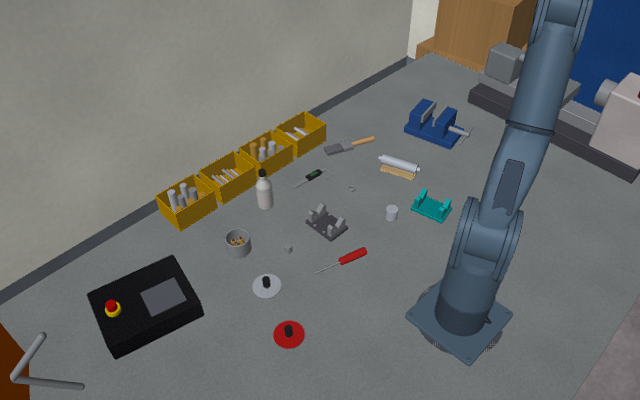

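The top view shows the aluminium cover at (192,212), the pot at (205,150), the grey V-rest at (299,195), the roller at (432,192) and the bottle at (270,115). The red cover and the turquoise rest are decoys. Next I'll take enlarged crops and make a helper file.

```bash
cat > h.py <<'E'
from plant import *
import cv2, numpy as np
from scipy.spatial.transform import Rotation as Ro
def ray(c,uv):
    p=cv2.undistortPoints(np.float64(uv).reshape(-1,1,2),c["mtx"],np.float64(c["dist"])).reshape(-1,2)
    return np.float64(c["position"]), np.c_[p,np.ones(len(p))]@Ro.from_euler("xyz",c["attitude"]).as_matrix().T
def onz(c,uv,z):
    o,d=ray(c,uv); return o+d*((z-o[2])/d[:,2])[:,None]
def pix(c,P):
    R=Ro.from_euler("xyz",c["attitude"]).as_matrix()
    q=(np.float64(P).reshape(-1,3)-c["position"])@R
    return cv2.projectPoints(q,np.zeros(3),np.zeros(3),c["mtx"],np.float64(c["dist"]))[0].reshape(-1,2)
def two(c1,uv1,c2,uv2):
    o1,d1=ray(c1,uv1);o2,d2=ray(c2,uv2);d1=d1[0];d2=d2[0]
    t=np.linalg.lstsq(np.c_[d1,-d2],o2-o1,rcond=None)[0]
    a,b=o1+t[0]*d1,o2+t[1]*d2
    return (a+b)/2,np.linalg.norm(a-b)
def blob(c,m,x0,y0,x1,y1):
    k=np.zeros(m.shape,np.uint8);k[y0:y1,x0:x1]=m[y0:y1,x0:x1]
    cs=cv2.findContours(k,cv2.RETR_EXTERNAL,cv2.CHAIN_APPROX_NONE)[0]
    return max(cs,key=cv2.contourArea)
def crop(c,x,y,w,h,s):
    return cv2.resize(c["pixels"][y:y+h,x:x+w,::-1].copy(),None,fx=s,fy=s,interpolation=cv2.INTER_CUBIC)
E
python3 - <<'E'
from h import *
t,s=camera("top"),camera("side")
A=np.hstack([crop(t,170,125,75,50*2,5),crop(t,270,160,65,100,5)])[:, :700]
A=cv2.resize(A,(400,286))if 0 else A
B=np.hstack([crop(t,405,155,50,75,4),crop(s,300,190,60,75,4),crop(s,370,145,60,75,4)])
cv2.imwrite("pics/A.png",A);cv2.imwrite("pics/B.png",B);print(A.shape,B.shape)
E
```

```text
(500, 700, 3) (300, 680, 3)
```

View pics/A.png

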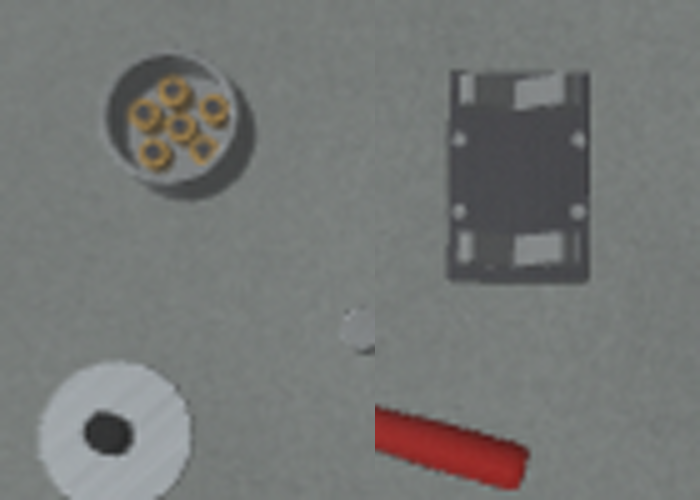

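View pics/B.png

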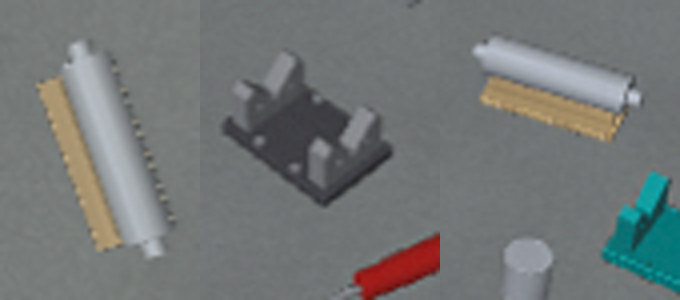

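```bash
cat > m.py <<'E'
from h import *
np.set_printoptions(precision=1,suppress=True)
t,s=camera("top"),camera("side")
g=cv2.cvtColor(t["pixels"],cv2.COLOR_RGB2GRAY).astype(int); gs=cv2.cvtColor(s["pixels"],cv2.COLOR_RGB2GRAY).astype(int)
hs=cv2.cvtColor(t["pixels"],cv2.COLOR_RGB2HSV)
print("bg",g[240,230],g[150,330],"plate",g[195,300],"pot rim",g[140:160,188:194].mean(0))
def rep(n,c,m,box,z,f):
    k=blob(c,m,*box); W=onz(c,k.reshape(-1,2),z)[:,:2].astype(np.float32)
    if f=="c":
        (x,y),(a,b),an=cv2.fitEllipse(W); print(n,(x,y),a,b)
    else:
        (x,y),(a,b),an=cv2.minAreaRect(W); P=cv2.boxPoints(((x,y),(a,b),an))
        e=max([P[1]-P[0],P[2]-P[1]],key=np.linalg.norm); print(n,(x,y),a,b,"axis deg",np.degrees(np.arctan2(e[1],e[0])))
    return x,y
rep("cover top",t,g>145,(170,190,215,235),11,"c")
rep("cover side",s,gs>145,(245,265,290,305),11,"c")
rep("knobtop top",t,g<80,(180,200,205,225),41,"c")
rep("plate",t,g<90,(275,165,325,225),12,"r")
rep("roller top",t,g>140,(405,155,455,225),34,"r")
br=(cv2.cvtColor(s["pixels"],cv2.COLOR_RGB2HSV)[:,:,1]<40)&(gs>135)
rep("roller side",s,br,(370,145,430,190),34,"r")
br=((hs[:,:,1]>110)&(hs[:,:,2]>90)&(hs[:,:,0]<30))
print("knob two-view", two(t,(192,212),s,(267,284)))
E
python3 m.py
```

```text
bg 121 121 plate 73 pot rim [121.7 123.7 126.  115.5  97.6  88.3]
cover top (448.9226379394531, 308.0966796875) 79.40949249267578 80.26243591308594
cover side (449.3814697265625, 310.31134033203125) 74.73003387451172 80.65853118896484
knobtop top (447.46807861328125, 304.6966552734375) 19.38672637939453 22.82987403869629
plate (496.7607421875, 16.90630340576172) 117.08287811279297 75.15335845947266 axis deg 0.11510751
roller top (500.48828125, -339.1376037597656) 154.61936950683594 46.151756286621094 axis deg 18.560354
roller side (506.70111083984375, -351.05096435546875) 154.34080505371094 42.29676818847656 axis deg 17.55858
knob two-view (array([447.8, 308. ,  16.2]), np.float64(0.6528957449188859))
```

```bash
cat >> m.py <<'E'
print("----")
for n,c,G,box in(("top",t,g,(405,155,455,225)),("side",s,gs,(370,145,430,190))):
    H=cv2.cvtColor(c["pixels"],cv2.COLOR_RGB2HSV)
    rep("roller "+n,c,(H[:,:,1]<45)&(G>140),box,34,"r")
print("pot guess",onz(t,(204.1,148.5),55))
G=cv2.resize(t["pixels"][120:180,175:235],None,fx=8,fy=8,interpolation=cv2.INTER_CUBIC);G=cv2.cvtColor(G,cv2.COLOR_RGB2GRAY)
cc=cv2.HoughCircles(G,cv2.HOUGH_GRADIENT,1,400,param1=100,param2=20,minRadius=85,maxRadius=125);print(cc)
if cc is not None: u,v,r=cc[0,0]; uv=((u+.5)/8-.5+175,(v+.5)/8-.5+120); print("pot hough",uv,onz(t,uv,55),r/8*2.66)
print("bottle",two(t,(269,106),s,(264,171)), "base",onz(s,(265,206),0))
E
python3 m.py|sed -n '/----/,$p'
python3 - <<'E'
from h import *
s=camera("side"); cv2.imwrite("pics/C.png",np.hstack([crop(s,215,220,50,50,6),crop(s,250,160,40,50,6)]))
E
```

```text
----
roller top (503.7353515625, -348.8051452636719) 154.6237030029297 26.163379669189453 axis deg 18.504854
roller side (506.8271484375, -351.3565368652344) 154.34324645996094 39.98422622680664 axis deg 17.975227
pot guess [[617.  271.8  55. ]]
None
bottle (array([705.1,  89.1, 148.6]), np.float64(5.1340061015238145)) base [[704.3  99.    0. ]]
```

View pics/C.png

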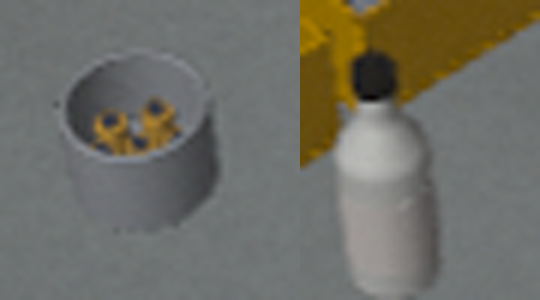

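```bash
python3 - <<'E'
from h import *
np.set_printoptions(precision=1,suppress=True)
s=camera("side");print("pot side",onz(s,(237.3,237.2),55))
import plant;print([n for n in dir(plant) if not n.startswith('_')]); print(getattr(plant,'tips_ahead',None))
o=observe();print(o)
R=Ro.from_euler("xyz",o["orientation"]).as_matrix()
for p in([400,-480,248],[520,-100,248],[540,100,248],[448,308,150]):print(p,R.T@(np.array(p)-o["tcp_pos"])/10)
E
```

```text
pot side [[617.5 275.2  55. ]]
['IKError', 'camera', 'close_job', 'observe', 'tips_ahead']
17.0
{'clock': 0.5, 'joint_pos': array([ 1.2,  0.5, -0. ,  1.5,  0. ,  1.1, -0.1]), 'dq': array([-0., -0.,  0., -0.,  0., -0.,  0.]), 'joint_efforts': array([ -0. , -58.3,   1. , -25.9,   0. ,   0. ,  -0. ]), 'tcp_pos': array([ 208. , -615.8,  248.3]), 'orientation': array([-3.1,  0. ,  0.3]), 'force': array([ 0.3,  1. , -0. ]), 'ft_torque': array([0., 0., 0.]), 'grip_width': 85.66404169162881}
[400, -480, 248] [22.5 -6.7  0. ]
[520, -100, 248] [ 46.1 -38.9   0. ]
[540, 100, 248] [ 54.4 -57.2   0. ]
[448, 308, 150] [ 52.3 -79.8   9.8]
```

```bash
python3 -m handwheel '[{"x":4,"y":-1.2},{"x":8,"y":-2.4},{"x":12,"y":-3.6},{"x":16,"y":-4.8},{"x":19.8,"y":-5.9}]' 0
python3 -m handwheel '[{"x":2.4,"y":-3.2},{"x":4.8,"y":-6.4},{"x":7.2,"y":-9.6},{"x":9.6,"y":-12.8},{"x":12,"y":-16}]'
python3 -m handwheel '[{"x":2.4,"y":-3.2},{"x":4.8,"y":-6.4},{"x":7.2,"y":-9.6},{"x":9.6,"y":-12.8},{"x":12,"y":-16}]'
python3 -m handwheel '[{"x":1.6,"y":-3.6},{"x":3.3,"y":-7.2},{"x":5,"y":-10.8},{"x":6.6,"y":-14.4},{"x":8.3,"y":-18}]'
```

```text
invalid input
invalid input
invalid input
invalid input
```

```bash
python3 -m handwheel '[{"x":4,"y":-1.2,"z":0,"ax":0,"ay":0,"az":0},{"x":8,"y":-2.4,"z":0,"ax":0,"ay":0,"az":0},{"x":12,"y":-3.6,"z":0,"ax":0,"ay":0,"az":0},{"x":16,"y":-4.8,"z":0,"ax":0,"ay":0,"az":0},{"x":19.8,"y":-5.9,"z":0,"ax":0,"ay":0,"az":0}]' 0
python3 -m handwheel '[{"x":2.4,"y":-3.2,"z":0,"ax":0,"ay":0,"az":0},{"x":4.8,"y":-6.4,"z":0,"ax":0,"ay":0,"az":0},{"x":7.2,"y":-9.6,"z":0,"ax":0,"ay":0,"az":0},{"x":9.6,"y":-12.8,"z":0,"ax":0,"ay":0,"az":0},{"x":12,"y":-16,"z":0,"ax":0,"ay":0,"az":0}]'
```

```text
clock: 0.92
tcp_pos: [378.4, -495.0, 248.5]
orientation: [3.141, -0.0, 0.326]
force: [1.0, -0.4, -0.7]
grip_width: 85.3
clock: 1.33
tcp_pos: [439.5, -304.7, 248.5]
orientation: [3.141, -0.0, 0.326]
force: [0.8, 0.4, 0.1]
grip_width: 85.4
```

```bash
python3 -m handwheel '[{"x":2.6,"y":-2.8,"z":0,"ax":0,"ay":0,"az":0},{"x":5.2,"y":-5.6,"z":0,"ax":0,"ay":0,"az":0},{"x":7.8,"y":-8.4,"z":0,"ax":0,"ay":0,"az":0},{"x":10.4,"y":-11.2,"z":0,"ax":0,"ay":0,"az":0},{"x":13.2,"y":-14,"z":0,"ax":0,"ay":0,"az":0}]'
python3 -m handwheel '[{"x":1.7,"y":-3.7,"z":0,"ax":0,"ay":0,"az":0},{"x":3.3,"y":-7.3,"z":0,"ax":0,"ay":0,"az":0},{"x":5,"y":-11,"z":0,"ax":0,"ay":0,"az":0},{"x":6.6,"y":-14.6,"z":0,"ax":0,"ay":0,"az":0},{"x":8.3,"y":-18.3,"z":0,"ax":0,"ay":0,"az":0}]'
python3 -m handwheel '[{"x":-0.2,"y":-3.6,"z":0,"ax":0,"ay":0,"az":0},{"x":-0.4,"y":-7.2,"z":0,"ax":0,"ay":0,"az":0},{"x":-0.6,"y":-10.8,"z":0,"ax":0,"ay":0,"az":0},{"x":-0.8,"y":-14.4,"z":0,"ax":0,"ay":0,"az":0},{"x":-1,"y":-18,"z":0,"ax":0,"ay":0,"az":0}]'
python3 -c "
from h import *
o=observe();print(o['clock'],o['tcp_pos'],o['orientation'],o['joint_pos'],Ro.from_euler('xyz',o['orientation']).as_matrix().T@(np.array([449,309,130])-o['tcp_pos'])/10)"
```

```text
clock: 1.75
tcp_pos: [519.7, -130.2, 248.6]
orientation: [3.141, -0.0, 0.325]
force: [0.7, -0.7, 0.2]
grip_width: 85.2
clock: 2.17
tcp_pos: [539.5, 69.9, 248.5]
orientation: [3.141, -0.0, 0.325]
force: [1.3, 0.2, -0.6]
grip_width: 85.3
clock: 2.58
tcp_pos: [471.7, 237.1, 248.5]
orientation: [3.141, -0.001, 0.326]
force: [1.1, 0.3, -0.2]
grip_width: 85.5
2.5833 [471.65169252 237.05952786 248.52204771] [ 3.14144294e+00 -5.01539885e-04  3.25641503e-01] [-0.26832694  0.35199561 -0.35008196  1.84531651  0.1443363   0.96849377
 -1.92577641] [ 0.14942619 -7.54240872 11.85115216]
```

```bash
python3 -m handwheel '[{"x":0.1,"y":-2.5,"z":3,"ax":0,"ay":0,"az":0},{"x":0.1,"y":-5,"z":6,"ax":0,"ay":0,"az":0},{"x":0.15,"y":-7.5,"z":9,"ax":0,"ay":0,"az":0},{"x":0.15,"y":-7.5,"z":12,"ax":0,"ay":0,"az":0},{"x":0.15,"y":-7.5,"z":15,"ax":0,"ay":0,"az":0}]'
python3 -m handwheel '[{"x":0,"y":0,"z":2,"ax":0,"ay":0,"az":0},{"x":0,"y":0,"z":4,"ax":0,"ay":0,"az":0},{"x":0,"y":0,"z":5.5,"ax":0,"ay":0,"az":0},{"x":0,"y":0,"z":6.7,"ax":0,"ay":0,"az":0},{"x":0,"y":0,"z":6.7,"ax":0,"ay":0,"az":0}]'
python3 - <<'E'
from h import *
o=observe();print(o['tcp_pos'])
s=camera("side"); t=camera("top"); cv2.imwrite("pics/D.png",np.hstack([crop(s,225,240,80,70,5),crop(t,160,180,60,70,5)]))
E
```

```text
clock: 3.0
tcp_pos: [448.9, 309.4, 97.2]
orientation: [-3.14, -0.001, 0.329]
force: [1.4, -0.0, -0.9]
grip_width: 85.6
clock: 3.42
tcp_pos: [448.7, 306.3, 29.3]
orientation: [3.14, 0.003, 0.326]
force: [-0.0, 0.2, -0.1]
grip_width: 85.3
[448.70596901 306.28004169  29.25561377]
```

View pics/D.png

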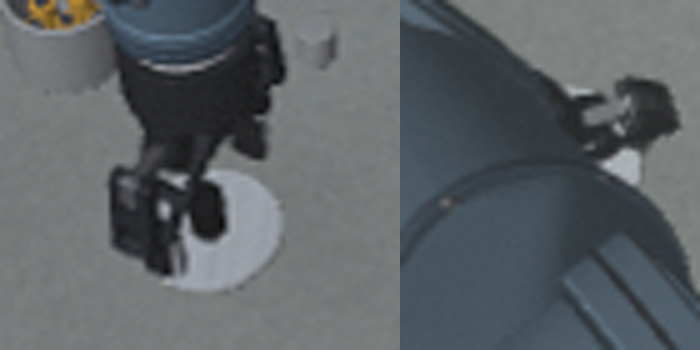

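In the side view the finger at crop (150,220) stands over the disc's left edge, beside the knob at (207,208). The fingers do straddle the knob. I'll check whether the arm has settled, then close.

```bash
python3 - <<'E'
from h import *
o=observe();print(o['tcp_pos'],o['orientation'],o['joint_pos'],o['force'],o['dq'])
E
python3 -m handwheel '[{"x":0,"y":0,"z":0,"ax":0,"ay":0,"az":0},{"x":0,"y":0,"z":0,"ax":0,"ay":0,"az":0}]' 0.4 40
```

```text
[449.94627043 307.28026577  31.48857896] [3.14157548e+00 1.15793364e-05 3.25841404e-01] [-0.48199128  0.70668713 -0.26030312  1.91853657  0.32186656  0.55662616
 -2.20270856] [-0.48988943  0.27039117 -0.63384228] [ 0.00497789 -0.02355083 -0.00511944 -0.01185287 -0.00183374 -0.00053072
  0.00117192]
clock: 3.68
tcp_pos: [450.6, 307.7, 32.4]
orientation: [-3.141, -0.002, 0.326]
force: [0.4, 0.0, 0.3]
grip_width: 63.6
```

```bash
python3 -m handwheel '[{"x":0,"y":0,"z":0.05,"ax":0,"ay":0,"az":0},{"x":0,"y":0,"z":0.05,"ax":0,"ay":0,"az":0},{"x":0,"y":0,"z":0.05,"ax":0,"ay":0,"az":0},{"x":0,"y":0,"z":0.05,"ax":0,"ay":0,"az":0},{"x":0,"y":0,"z":0.05,"ax":0,"ay":0,"az":0}]' 0.95 40
python3 -m handwheel '[{"x":0,"y":0,"z":0,"ax":0,"ay":0,"az":0},{"x":0,"y":0,"z":0,"ax":0,"ay":0,"az":0},{"x":0,"y":0,"z":0,"ax":0,"ay":0,"az":0},{"x":0,"y":0,"z":0,"ax":0,"ay":0,"az":0}]'
```

```text
clock: 4.1
tcp_pos: [450.0, 307.3, 31.3]
orientation: [-3.142, -0.001, 0.326]
force: [-1.1, -1.0, 5.7]
grip_width: 20.9
clock: 4.43
tcp_pos: [450.0, 307.3, 31.3]
orientation: [3.142, -0.0, 0.326]
force: [-1.3, -0.8, 5.8]
grip_width: 20.6
```

```bash
python3 -m handwheel '[{"x":0,"y":0,"z":-0.5,"ax":0,"ay":0,"az":0},{"x":0,"y":0,"z":-2,"ax":0,"ay":0,"az":0},{"x":0,"y":0,"z":-5,"ax":0,"ay":0,"az":0},{"x":0,"y":0,"z":-8.5,"ax":0,"ay":0,"az":0},{"x":0,"y":0,"z":-11,"ax":0,"ay":0,"az":0}]'
python3 -m handwheel '[{"x":2,"y":1.2,"z":0,"ax":0,"ay":0,"az":0},{"x":5,"y":3,"z":0,"ax":0,"ay":0,"az":0},{"x":8.5,"y":5,"z":0,"ax":0,"ay":0,"az":0},{"x":12,"y":7.1,"z":0,"ax":0,"ay":0,"az":0},{"x":14.7,"y":8.7,"z":0,"ax":0,"ay":0,"az":0}]'
python3 -m handwheel '[{"x":0,"y":0,"z":0,"ax":0,"ay":0,"az":0},{"x":0,"y":0,"z":0,"ax":0,"ay":0,"az":0},{"x":0,"y":0,"z":0,"ax":0,"ay":0,"az":0}]'
python3 - <<'E'
from h import *
o=observe();print(o['tcp_pos'],o['orientation'])
s=camera("side"); t=camera("top"); cv2.imwrite("pics/E.png",np.hstack([crop(s,200,180,80,80,5),crop(t,170,120,70,80,5)]))
E
```

```text
clock: 4.85
tcp_pos: [449.9, 307.4, 143.0]
orientation: [-3.141, -0.001, 0.326]
force: [1.0, 0.2, -2.1]
grip_width: 20.4
clock: 5.27
tcp_pos: [619.9, 269.7, 140.9]
orientation: [3.14, -0.001, 0.324]
force: [-0.3, -0.4, -0.6]
grip_width: 20.7
clock: 5.52
tcp_pos: [615.7, 272.1, 140.2]
orientation: [-3.141, 0.002, 0.326]
force: [-1.2, 0.6, -1.6]
grip_width: 20.7
[615.74236759 272.09948512 140.20796401] [-3.14088147e+00  1.87262817e-03  3.26279375e-01]
```

View pics/E.png

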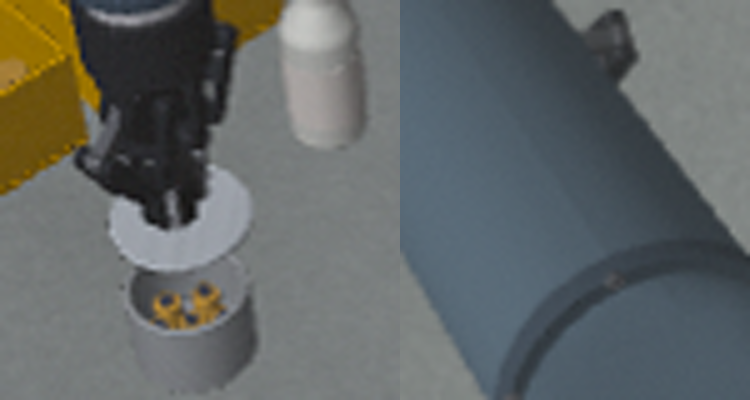

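The cover hangs level; the disc spans about (109–253, 168–268) in the crop, with the pot below it. I'll use the side view to measure the cover's position relative to the pot.

```bash
python3 - <<'E'
from h import *
np.set_printoptions(precision=1,suppress=True)
s=camera("side");o=observe();print(o['tcp_pos'])
gs=cv2.cvtColor(s["pixels"],cv2.COLOR_RGB2GRAY)
k=blob(s,gs>140,218,200,256,236); h=cv2.convexHull(k)
W=onz(s,h.reshape(-1,2),o['tcp_pos'][2]-31.3+8.5)[:,:2].astype(np.float32)
print(cv2.minEnclosingCircle(W),cv2.fitEllipse(onz(s,k.reshape(-1,2),120)[:,:2].astype(np.float32)))
print(onz(s,(235.7,223.1),120), pix(s,[o['tcp_pos']+[0,0,-20.3]]))
E
```

```text
[615.4 272.8 140.8]
((615.8826293945312, 273.4158935546875), 42.35671615600586) ((611.260009765625, 275.0791931152344), (73.07136535644531, 78.59764099121094), 174.99114990234375)
[[612.8 274.4 120. ]] [[235.6 222.2]]
```

```bash
python3 -m handwheel '[{"x":0.17,"y":0,"z":1,"ax":0,"ay":0,"az":0},{"x":0.17,"y":0,"z":2.5,"ax":0,"ay":0,"az":0},{"x":0.17,"y":0,"z":4,"ax":0,"ay":0,"az":0},{"x":0.17,"y":0,"z":4.7,"ax":0,"ay":0,"az":0},{"x":0.17,"y":0,"z":4.9,"ax":0,"ay":0,"az":0}]'
python3 -m handwheel '[{"x":0,"y":0,"z":0,"ax":0,"ay":0,"az":0},{"x":0,"y":0,"z":0.2,"ax":0,"ay":0,"az":0},{"x":0,"y":0,"z":0.4,"ax":0,"ay":0,"az":0},{"x":0,"y":0,"z":0.6,"ax":0,"ay":0,"az":0},{"x":0,"y":0,"z":0.6,"ax":0,"ay":0,"az":0}]'
python3 -m handwheel '[{"x":0,"y":0,"z":0,"ax":0,"ay":0,"az":0},{"x":0,"y":0,"z":0.2,"ax":0,"ay":0,"az":0},{"x":0,"y":0,"z":0.4,"ax":0,"ay":0,"az":0},{"x":0,"y":0,"z":0.4,"ax":0,"ay":0,"az":0},{"x":0,"y":0,"z":0.4,"ax":0,"ay":0,"az":0}]'
```

```text
clock: 6.08
tcp_pos: [616.6, 271.4, 88.5]
orientation: [3.141, 0.005, 0.326]
force: [-1.0, -0.4, -2.8]
grip_width: 20.7
clock: 6.5
tcp_pos: [618.5, 272.3, 85.7]
orientation: [3.142, -0.0, 0.326]
force: [0.2, -0.3, -0.6]
grip_width: 20.5
clock: 6.92
tcp_pos: [618.4, 272.3, 81.6]
orientation: [3.142, 0.0, 0.326]
force: [-0.4, 0.5, -0.7]
grip_width: 20.8
```

```bash
python3 -m handwheel '[{"x":-0.1,"y":0,"z":0,"ax":0,"ay":0,"az":0},{"x":-0.1,"y":0,"z":0.1,"ax":0,"ay":0,"az":0},{"x":-0.1,"y":0,"z":0.15,"ax":0,"ay":0,"az":0},{"x":-0.1,"y":0,"z":0.2,"ax":0,"ay":0,"az":0},{"x":-0.1,"y":0,"z":0.2,"ax":0,"ay":0,"az":0}]'
```

```text
clock: 7.33
tcp_pos: [617.6, 272.0, 80.3]
orientation: [3.141, 0.0, 0.326]
force: [-2.1, -0.7, 3.7]
grip_width: 20.9
```

```bash
python3 -m handwheel '[{"x":0,"y":0,"z":0,"ax":0,"ay":0,"az":0},{"x":0,"y":0,"z":0,"ax":0,"ay":0,"az":0},{"x":0,"y":0,"z":0,"ax":0,"ay":0,"az":0},{"x":0,"y":0,"z":0,"ax":0,"ay":0,"az":0},{"x":0,"y":0,"z":0,"ax":0,"ay":0,"az":0}]' 0.3
python3 -m handwheel '[{"x":0,"y":0,"z":-1,"ax":0,"ay":0,"az":0},{"x":0,"y":0,"z":-3,"ax":0,"ay":0,"az":0},{"x":0,"y":0,"z":-6,"ax":0,"ay":0,"az":0},{"x":0,"y":0,"z":-9.5,"ax":0,"ay":0,"az":0},{"x":0,"y":0,"z":-13,"ax":0,"ay":0,"az":0}]'
python3 -m handwheel '[{"x":0,"y":0,"z":-2,"ax":0,"ay":0,"az":0},{"x":-1,"y":3,"z":-4,"ax":0,"ay":0,"az":0},{"x":-2.6,"y":6.2,"z":-4,"ax":0,"ay":0,"az":0},{"x":-4.2,"y":9.7,"z":-4,"ax":0,"ay":0,"az":0},{"x":-5.8,"y":13.2,"z":-4,"ax":0,"ay":0,"az":0}]' 0
python3 -m handwheel '[{"x":-2.5,"y":3,"z":0,"ax":0,"ay":0,"az":0},{"x":-5,"y":6,"z":0,"ax":0,"ay":0,"az":0},{"x":-7.5,"y":9,"z":0,"ax":0,"ay":0,"az":0},{"x":-10,"y":12,"z":0,"ax":0,"ay":0,"az":0},{"x":-12,"y":15,"z":0,"ax":0,"ay":0,"az":0}]'
python3 m.py | tail -5; python3 - <<'E'
from h import *
np.set_printoptions(precision=1,suppress=True)
s=camera("side");t=camera("top")
for c,n,b in((s,"side",(210,215,262,265)),(t,"top",(180,125,230,175))):
    g=cv2.cvtColor(c["pixels"],cv2.COLOR_RGB2GRAY);H=cv2.cvtColor(c["pixels"],cv2.COLOR_RGB2HSV)
    k=cv2.convexHull(blob(c,(g>145),*b)).reshape(-1,2)
    print(n,cv2.minEnclosingCircle(onz(c,k,60)[:,:2].astype(np.float32)))
cv2.imwrite("pics/F.png",np.hstack([crop(s,200,200,80,70,5),crop(t,170,120,60,70,5)]))
E
```

```text
clock: 7.75
tcp_pos: [617.7, 272.0, 79.7]
orientation: [-3.142, -0.0, 0.326]
force: [-1.0, -0.4, 1.0]
grip_width: 59.7
clock: 8.17
tcp_pos: [617.2, 271.9, 211.6]
orientation: [-3.142, 0.001, 0.326]
force: [0.1, 0.9, -0.4]
grip_width: 59.7
clock: 8.58
tcp_pos: [604.7, 127.3, 251.1]
orientation: [3.141, -0.002, 0.327]
force: [0.2, 0.0, -0.5]
grip_width: 85.7
clock: 9.0
tcp_pos: [537.8, -54.0, 250.7]
orientation: [3.141, -0.0, 0.326]
force: [0.0, 0.2, 0.9]
grip_width: 85.6
bg 128 96 plate 77 pot rim [136.3 150.8 160.2 166.5 168.8 170.3]
side ((616.4827880859375, 274.1529846191406), 42.57746124267578)
top ((616.3191528320312, 272.57757568359375), 42.195499420166016)Traceback (most recent call last):
  File "m.py", line 15, in <module>
    rep("cover top",t,g>145,(170,190,215,235),11,"c")
    ~~~^^^^^^^^^^^^^^^^^^^^^^^^^^^^^^^^^^^^^^^^^^^^^^
  File "m.py", line 8, in rep
    k=blob(c,m,*box); W=onz(c,k.reshape(-1,2),z)[:,:2].astype(np.float32)
  File "h.py", line 21, in blob
    return max(cs,key=cv2.contourArea)
ValueError: max() iterable argument is empty
```

View pics/F.png

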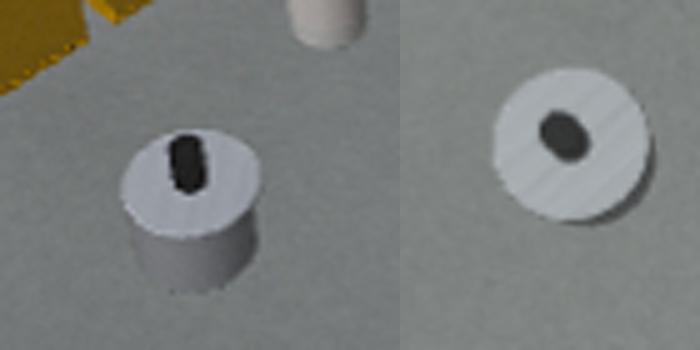

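The cover sits level and flush: both views fit a 42 mm radius at z=60, centred at (616.4, 273.3). Next I'll refine the roller position.

```bash
python3 - <<'E'
from h import *
np.set_printoptions(precision=1,suppress=True)
t,s=camera("top"),camera("side")
T=cv2.imread("pics/top0.png")[:,:,::-1];S=cv2.imread("pics/side0.png")[:,:,::-1]
print("hand mid",onz(t,(433.2,191.8),34),onz(s,(399.2,163.1),34),two(t,(433.2,191.8),s,(399.2,163.1)))
e=onz(t,[(424.1,165.1),(442.9,217.6)],34);d=e[1]-e[0];print("ends",e.mean(0),np.linalg.norm(d),np.degrees(np.arctan2(d[1],d[0])))
e=onz(s,[(370+37/4-.4,145+50/4-.4),(370+50-.4,145+98/4-.4)],34);d=e[1]-e[0];print("ends",e.mean(0),np.linalg.norm(d),np.degrees(np.arctan2(d[1],d[0])))
for c,I,b in((t,T,(405,155,455,225)),(s,S,(370,145,430,190))):
    H=cv2.cvtColor(I,cv2.COLOR_RGB2HSV)
    for th in(125,132,140):
        m=((H[:,:,1]<50)&(H[:,:,2]>th)&(I[:,:,2]>=I[:,:,0])).astype(np.uint8)
        k=blob(c,m,*b);W=onz(c,k.reshape(-1,2),34)[:,:2].astype(np.float32);print(th,cv2.minAreaRect(W))
o=observe();print(o['tcp_pos'],Ro.from_euler('xyz',o['orientation']).as_matrix().T@(np.array([506,-351,250])-o['tcp_pos'])/10)
E
```

```text
hand mid [[ 504.1 -350.5   34. ]] [[ 504.3 -351.4   34. ]] (array([ 503.8, -350.3,   34.9]), np.float64(0.36473809921761274))
ends [ 505.8 -351.1   34. ] 151.47957788681757 -161.86373253494352
ends [ 505.1 -351.2   34. ] 151.76018399640174 -160.3744642644901
125 ((504.5179748535156, -349.11865234375), (157.2884521484375, 36.85613250732422), 15.435486793518066)
132 ((504.39678955078125, -349.5122985839844), (155.53623962402344, 30.022968292236328), 19.084720611572266)
140 ((503.75994873046875, -348.8653564453125), (154.6424560546875, 27.38458251953125), 18.241172790527344)
125 ((506.9537353515625, -351.0381164550781), (158.1995086669922, 48.4199333190918), 18.364559173583984)
132 ((505.9249572753906, -351.51739501953125), (156.1314239501953, 47.089969635009766), 17.766218185424805)
140 ((506.60101318359375, -350.7377624511719), (154.3405303955078, 43.41394805908203), 17.541479110717773)
[539.7 -50.6 250.3] [-12.9  27.4   0. ]
```

```bash
python3 -m handwheel '[{"x":-1.6,"y":3.3,"z":0,"ax":0,"ay":0,"az":0},{"x":-3.2,"y":6.7,"z":0,"ax":0,"ay":0,"az":0},{"x":-4.8,"y":10.2,"z":0,"ax":0,"ay":0,"az":0},{"x":-6.4,"y":13.7,"z":0,"ax":0,"ay":0,"az":0},{"x":-8,"y":17.2,"z":0,"ax":0,"ay":0,"az":0}]'
python3 -m handwheel '[{"x":-1.5,"y":3,"z":1,"ax":0,"ay":0,"az":0},{"x":-3,"y":6,"z":3,"ax":0,"ay":0,"az":0},{"x":-4.5,"y":9,"z":5,"ax":0,"ay":0,"az":0},{"x":-5,"y":10.2,"z":8,"ax":0,"ay":0,"az":0},{"x":-5,"y":10.2,"z":11,"ax":0,"ay":0,"az":0}]'
python3 -m handwheel '[{"x":0,"y":0,"z":0,"ax":0,"ay":0,"az":0},{"x":0,"y":0,"z":0,"ax":0,"ay":0,"az":0},{"x":0,"y":0,"z":0,"ax":0,"ay":0,"az":0}]'
python3 - <<'E'
from h import *
o=observe();print(o['tcp_pos'],o['orientation'],Ro.from_euler('xyz',o['orientation']).as_matrix().T@(np.array([505,-350.8,33])-o['tcp_pos'])/10)
E
```

```text
clock: 9.72
tcp_pos: [519.3, -240.5, 250.1]
orientation: [-3.141, -0.001, 0.329]
force: [1.5, -0.7, -0.0]
grip_width: 85.1
clock: 10.13
tcp_pos: [504.0, -357.3, 139.2]
orientation: [3.138, -0.001, 0.322]
force: [-0.3, -0.3, -0.5]
grip_width: 85.1
clock: 10.38
tcp_pos: [505.8, -351.9, 141.4]
orientation: [3.141, -0.002, 0.329]
force: [0.2, -0.0, 0.6]
grip_width: 85.0
[ 505.81961796 -351.91807958  141.36377036] [ 3.14088343e+00 -1.95835870e-03  3.28735769e-01] [-0.06269743 -0.13996718 10.83617849]
```

```bash
python3 -m handwheel '[{"x":0,"y":-0.1,"z":2,"ax":0,"ay":0,"az":0.5},{"x":-0.05,"y":-0.1,"z":4.5,"ax":0,"ay":0,"az":0.5},{"x":-0.05,"y":-0.1,"z":7,"ax":0,"ay":0,"az":0.5},{"x":-0.05,"y":-0.1,"z":9,"ax":0,"ay":0,"az":0.5},{"x":-0.05,"y":-0.1,"z":10.8,"ax":0,"ay":0,"az":0.5}]'
python3 -m handwheel '[{"x":0,"y":0,"z":0,"ax":0,"ay":0,"az":0},{"x":0,"y":0,"z":0,"ax":0,"ay":0,"az":0},{"x":0,"y":0,"z":0,"ax":0,"ay":0,"az":0}]'
python3 -m handwheel '[{"x":0,"y":0,"z":0,"ax":0,"ay":0,"az":0},{"x":0,"y":0,"z":0,"ax":0,"ay":0,"az":0},{"x":0,"y":0,"z":0,"ax":0,"ay":0,"az":0},{"x":0,"y":0,"z":0,"ax":0,"ay":0,"az":0}]' 0.45 40
```

```text
clock: 10.8
tcp_pos: [505.2, -352.1, 33.1]
orientation: [3.139, -0.003, 0.319]
force: [0.1, -0.0, 0.9]
grip_width: 85.6
clock: 11.05
tcp_pos: [504.9, -352.9, 34.2]
orientation: [3.139, -0.002, 0.318]
force: [0.0, -0.1, 0.1]
grip_width: 85.6
clock: 11.38
tcp_pos: [503.3, -352.8, 32.5]
orientation: [3.141, -0.001, 0.317]
force: [-0.3, 0.3, -0.4]
grip_width: 46.7
```

```bash
python3 -m handwheel '[{"x":0.1,"y":-0.07,"z":0,"ax":0,"ay":0,"az":0},{"x":0.2,"y":-0.13,"z":0,"ax":0,"ay":0,"az":0},{"x":0.2,"y":-0.13,"z":0,"ax":0,"ay":0,"az":0}]'
python3 -m handwheel '[{"x":0,"y":0,"z":0,"ax":0,"ay":0,"az":0},{"x":0,"y":0,"z":0,"ax":0,"ay":0,"az":0},{"x":0,"y":0,"z":0,"ax":0,"ay":0,"az":0},{"x":0,"y":0,"z":0,"ax":0,"ay":0,"az":0},{"x":0,"y":0,"z":0,"ax":0,"ay":0,"az":0}]' 0.8 60
```

```text
clock: 11.63
tcp_pos: [504.8, -350.3, 31.8]
orientation: [-3.141, -0.0, 0.317]
force: [-1.4, -1.0, 0.1]
grip_width: 46.8
clock: 12.05
tcp_pos: [505.2, -352.0, 32.4]
orientation: [3.139, -0.001, 0.317]
force: [2.0, -5.4, 4.2]
grip_width: 34.4
```

```bash
python3 -m handwheel '[{"x":0,"y":0,"z":-0.5,"ax":0,"ay":0,"az":0},{"x":0,"y":0,"z":-2.5,"ax":0,"ay":0,"az":0},{"x":0,"y":0,"z":-5.5,"ax":0,"ay":0,"az":0},{"x":0,"y":0,"z":-9,"ax":0,"ay":0,"az":0},{"x":0,"y":0,"z":-12,"ax":0,"ay":0,"az":0}]'
python3 -m handwheel '[{"x":0.5,"y":-1.5,"z":0,"ax":0,"ay":0,"az":0},{"x":1.5,"y":-4.5,"z":0,"ax":0,"ay":0,"az":0},{"x":2.6,"y":-8,"z":0,"ax":0,"ay":0,"az":0},{"x":3.6,"y":-11.5,"z":0,"ax":0,"ay":0,"az":0},{"x":4.6,"y":-15,"z":0,"ax":0,"ay":0,"az":0}]'
python3 -m handwheel '[{"x":1,"y":-3.4,"z":0,"ax":0,"ay":0,"az":3},{"x":2,"y":-6.8,"z":0,"ax":0,"ay":0,"az":7},{"x":3,"y":-10,"z":0,"ax":0,"ay":0,"az":11},{"x":4,"y":-13,"z":0,"ax":0,"ay":0,"az":15},{"x":4.8,"y":-15.5,"z":0,"ax":0,"ay":0,"az":18.2}]'
python3 -m handwheel '[{"x":0,"y":0,"z":0,"ax":0,"ay":0,"az":0},{"x":0,"y":0,"z":0,"ax":0,"ay":0,"az":0},{"x":0,"y":0,"z":0,"ax":0,"ay":0,"az":0}]'
python3 - <<'E'
from h import *
np.set_printoptions(precision=1,suppress=True)
o=observe();print(o['tcp_pos'],o['orientation'],o['grip_width'],o['joint_pos'])
s=camera("side")
S=cv2.imread("pics/side0.png")
cv2.imwrite("pics/G.png",np.hstack([cv2.resize(S[195:247,300:352],None,fx=7,fy=7,interpolation=cv2.INTER_CUBIC),crop(s,290,145,60,91,4)]))
E
```

```text
clock: 12.47
tcp_pos: [503.0, -348.5, 152.0]
orientation: [-3.137, 0.002, 0.318]
force: [-0.5, -0.2, -3.9]
grip_width: 34.6
clock: 12.88
tcp_pos: [499.1, -190.5, 150.4]
orientation: [-3.138, 0.003, 0.317]
force: [0.1, 0.3, -3.9]
grip_width: 34.4
clock: 13.3
tcp_pos: [496.0, -27.8, 150.5]
orientation: [-3.14, 0.005, -0.001]
force: [1.5, -0.5, -3.4]
grip_width: 34.4
clock: 13.55
tcp_pos: [497.1, -31.6, 150.9]
orientation: [3.141, 0.003, 0.001]
force: [-0.2, -0.3, -5.2]
grip_width: 34.4
[497.1 -31.6 150.9] [3.1 0.  0. ] 34.360062056454716 [ 0.1  0.4 -0.2  2.   0.1  0.7 -1.7]
```

View pics/G.png

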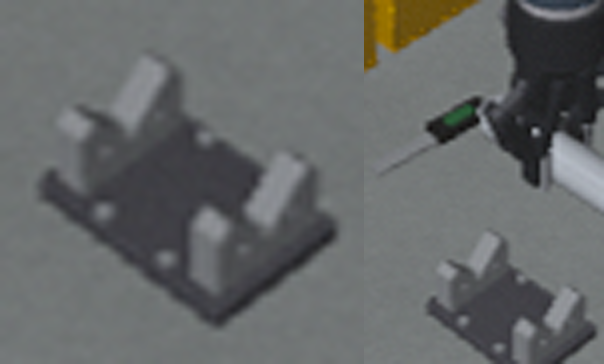

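The left crop shows the V-rest with its plate-top corners at about (42,176), (215,303) and (337,215). The right crop shows the roller held level, still short of the groove. I'll compute the centre of the plate.

```bash
python3 - <<'E'
from h import *
np.set_printoptions(precision=1,suppress=True)
s,t=camera("side"),camera("top");o=observe();print(o['tcp_pos'],o['orientation'])
f=lambda a:[(300+(u+.5)/7-.5,195+(v+.5)/7-.5) for u,v in a]
e=onz(s,f([(42,176),(215,303),(337,215)]),12);print(e,(e[0]+e[2])/2,np.linalg.norm(e[1]-e[0]),np.linalg.norm(e[2]-e[1]))
T=cv2.imread("pics/top0.png");g=cv2.cvtColor(T,cv2.COLOR_BGR2GRAY)
for th in(88,95,100):
    r=cv2.minAreaRect(onz(t,blob(t,g<th,275,165,325,225).reshape(-1,2),12)[:,:2].astype(np.float32));print(r)
# crop A corners of plate (top view)
q=[(270+(u-375+.5)/5-.5,160+(v+.5)/5-.5) for u,v in((448,70),(589,70),(589,283),(448,283))]
print(onz(t,q,12),onz(t,q,12).mean(0))
# roller held: white blob in both views
for c,z in((s,0),(t,0)):
    H=cv2.cvtColor(c["pixels"],cv2.COLOR_RGB2HSV);p=pix(c,[o['tcp_pos']])[0].astype(int);print(p)
    try:
        m=((H[:,:,1]<50)&(H[:,:,2]>140)).astype(np.uint8);b=(p[0]-35,p[1]-35,p[0]+35,p[1]+35)
        k=cv2.convexHull(blob(c,m,*b)).reshape(-1,2);print(cv2.minAreaRect(onz(c,k,o['tcp_pos'][2])[:,:2].astype(np.float32)))
    except Exception as x:print(x)
cv2.imwrite("pics/H.png",np.hstack([crop(s,p[0]*0+310,150,70,70,5),crop(t,p[0]-35,p[1]-35,70,70,5)]))
E
```

```text
[498.  -32.8 151.4] [ 3.1  0.  -0. ]
[[555.1  54.5  12. ]
 [445.1  53.7  12. ]
 [443.1 -22.7  12. ]] [499.1  15.9  12. ] 109.9758659931957 76.35728523736566
((496.7607421875, 16.90630340576172), (117.08287811279297, 75.15335845947266), 0.11510714143514633)
((496.75750732421875, 17.968570709228516), (117.08233642578125, 77.27788543701172), 0.11240978538990021)
((496.81695556640625, 18.119136810302734), (117.14582824707031, 77.74517059326172), 0.1964496374130249)
[[556.3  56.8  12. ]
 [556.7 -21.7  12. ]
 [437.8 -21.9  12. ]
 [437.6  55.8  12. ]] [497.1  17.3  12. ]
[338 182]
((474.5872802734375, -31.64691734313965), (77.90927124023438, 38.34605407714844), 0.24252405762672424)
[317 187]
((445.46075439453125, 8.523696899414062), (9.908476829528809, 9.872623443603516), 0.23919445276260376)
```

View pics/H.png

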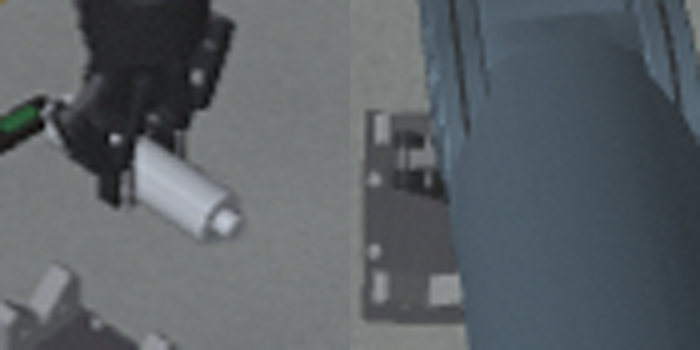

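In the side crop the held roller shows its near journal end face at about (230,220), with the body's end at about (205,235). I'll work out where the roller sits along the grip.

```bash
python3 - <<'E'
from h import *
np.set_printoptions(precision=1,suppress=True)
s=camera("side");o=observe();T=o['tcp_pos'];print(T)
f=lambda a:[(310+(u+.5)/5-.5,150+(v+.5)/5-.5) for u,v in a]
print(onz(s,f([(230,222),(242,215)]),T[2]+2))
for dx in(-77,-65):print(((pix(s,[T+[dx,0,2]])[0]-[310,150])*5))
k=np.zeros(0)
H=cv2.cvtColor(s["pixels"],cv2.COLOR_RGB2HSV)
m=((H[:,:,1]<50)&(H[:,:,2]>140)).astype(np.uint8);c=blob(s,m,303,147,373,217).reshape(-1,2);print(c.max(0),c[c[:,0].argmax()],(c[c[:,0].argmax()]-[310,150])*5)
E
```

```text
[498.2 -32.8 151.5]
[[426.1 -33.  153.5]
 [425.1 -42.5 153.5]]
[233.7 224.3]
[218.8 214.4]
[354 196] [354 189] [220 195]
```

```bash
python3 -m handwheel '[{"x":-0.1,"y":-1.5,"z":0,"ax":0,"ay":0,"az":0},{"x":-0.3,"y":-3.5,"z":1,"ax":0,"ay":0,"az":0},{"x":-0.3,"y":-4.9,"z":3,"ax":0,"ay":0,"az":0},{"x":-0.3,"y":-4.9,"z":5,"ax":0,"ay":0,"az":0},{"x":-0.3,"y":-4.9,"z":7,"ax":0,"ay":0,"az":0}]'
python3 -m handwheel '[{"x":0,"y":0,"z":0,"ax":0,"ay":0,"az":0},{"x":0,"y":0,"z":0,"ax":0,"ay":0,"az":0},{"x":0,"y":0,"z":0,"ax":0,"ay":0,"az":0},{"x":0,"y":0,"z":0,"ax":0,"ay":0,"az":0}]'
python3 - <<'E'
from h import *
s=camera("side");o=observe();print(o['tcp_pos'],o['orientation'],o['force'])
cv2.imwrite("pics/I.png",crop(s,290,180,75,70,8))
E
```

```text
clock: 14.17
tcp_pos: [496.0, 17.9, 81.2]
orientation: [-3.141, -0.001, 0.0]
force: [0.4, -0.9, -4.1]
grip_width: 34.2
clock: 14.5
tcp_pos: [496.8, 17.0, 83.0]
orientation: [-3.142, -0.002, -0.002]
force: [0.2, -0.3, -4.1]
grip_width: 34.2
[496.74903173  17.10901895  82.99917033] [-3.14147088e+00 -2.30952778e-03 -1.40459988e-03] [-0.04006149  0.60303477 -3.93186751]
```

View pics/I.png

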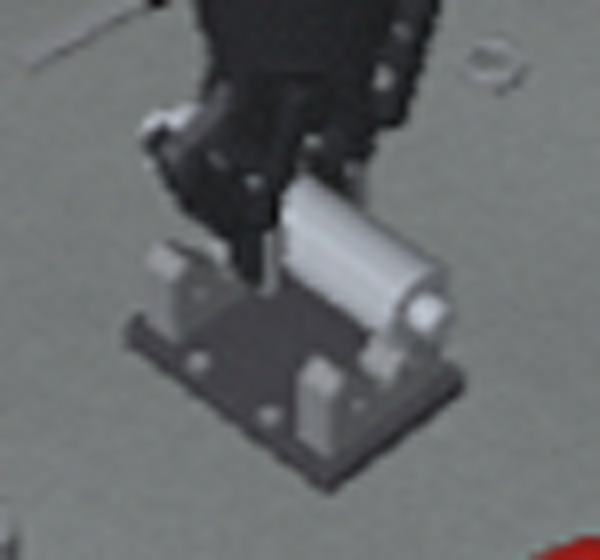

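```bash
python3 - <<'E'
from h import *
np.set_printoptions(precision=1,suppress=True)
s=camera("side")
for y in(12,17,22):
  for x in(454,459): print(x,y,(pix(s,[[x,y,54]])[0]-[290,180])*8)
# post tops: midpoint of (320,377),(411,309) and far jaw posts from G crop (75,120),(155,65)
f=lambda a:[((u+.5)/7-.5+300,(v+.5)/7-.5+195) for u,v in a]
e=onz(s,f([(210,218),(290,160),(78,118),(153,62)]),54);print(e,e.mean(0))
E
```

```text
454 12 [382.2 320.6]
459 12 [372.8 313.9]
454 17 [373.1 327.3]
459 17 [363.8 320.6]
454 22 [364.1 334.1]
459 22 [354.7 327.4]
[[455.3  46.5  54. ]
 [454.7  -3.1  54. ]
 [539.9  45.   54. ]
 [541.3  -3.6  54. ]] [497.8  21.2  54. ]
```

The predicted seat is consistent with the jaw tops (groove y about 16.5–17, x about 498–499). Lowering in small steps, watching the force.

```bash
python3 -m handwheel '[{"x":0,"y":0,"z":0.6,"ax":0,"ay":0,"az":0},{"x":0,"y":0,"z":1.2,"ax":0,"ay":0,"az":0},{"x":0,"y":0,"z":1.8,"ax":0,"ay":0,"az":0},{"x":0,"y":0,"z":2.2,"ax":0,"ay":0,"az":0},{"x":0,"y":0,"z":2.3,"ax":0,"ay":0,"az":0}]'
python3 -m handwheel '[{"x":0,"y":0,"z":0,"ax":0,"ay":0,"az":0},{"x":0,"y":0,"z":0,"ax":0,"ay":0,"az":0},{"x":0,"y":0,"z":0.1,"ax":0,"ay":0,"az":0},{"x":0,"y":0,"z":0.2,"ax":0,"ay":0,"az":0},{"x":0,"y":0,"z":0.2,"ax":0,"ay":0,"az":0}]'
```

```text
clock: 15.02
tcp_pos: [494.9, 17.4, 57.7]
orientation: [3.141, 0.002, -0.0]
force: [0.1, -0.8, -3.7]
grip_width: 34.2
clock: 15.43
tcp_pos: [495.7, 17.4, 56.8]
orientation: [3.142, -0.0, -0.001]
force: [1.1, -0.6, -3.6]
grip_width: 34.5
```

```bash
python3 -m handwheel '[{"x":0,"y":0,"z":0.05,"ax":0,"ay":0,"az":0},{"x":0,"y":0,"z":0.1,"ax":0,"ay":0,"az":0},{"x":0,"y":0,"z":0.15,"ax":0,"ay":0,"az":0},{"x":0,"y":0,"z":0.15,"ax":0,"ay":0,"az":0}]'
```

```text
clock: 15.77
tcp_pos: [495.7, 17.4, 55.2]
orientation: [3.142, 0.0, -0.001]
force: [-0.2, 0.2, -4.8]
grip_width: 34.1
```

```bash
python3 -m handwheel '[{"x":0,"y":0,"z":0.05,"ax":0,"ay":0,"az":0},{"x":0,"y":0,"z":0.1,"ax":0,"ay":0,"az":0},{"x":0,"y":0,"z":0.1,"ax":0,"ay":0,"az":0}]'
python3 -m handwheel '[{"x":0,"y":0,"z":0.05,"ax":0,"ay":0,"az":0},{"x":0,"y":0,"z":0.1,"ax":0,"ay":0,"az":0},{"x":0,"y":0,"z":0.1,"ax":0,"ay":0,"az":0}]'
```

```text
clock: 16.02
tcp_pos: [495.8, 17.3, 54.7]
orientation: [3.142, -0.0, -0.001]
force: [-1.5, -0.3, 3.0]
grip_width: 34.2
clock: 16.27
tcp_pos: [496.0, 17.3, 54.5]
orientation: [3.141, -0.0, -0.002]
force: [-5.9, 0.4, 15.5]
grip_width: 34.2
```

```bash
python3 -m handwheel '[{"x":0,"y":0,"z":0,"ax":0,"ay":0,"az":0},{"x":0,"y":0,"z":0,"ax":0,"ay":0,"az":0},{"x":0,"y":0,"z":0,"ax":0,"ay":0,"az":0},{"x":0,"y":0,"z":0,"ax":0,"ay":0,"az":0},{"x":0,"y":0,"z":0,"ax":0,"ay":0,"az":0}]'
python3 - <<'E'
from h import *
np.set_printoptions(precision=2,suppress=True)
s=camera("side");o=observe();T=o['tcp_pos'];print(T,o['orientation'],o['force'],o['ft_torque'],o['dq'])
p=pix(s,[[421,16.5,55],[433,16.5,55],[433,16.5,73],[470,16.5,73]]);print("expected px journal end, body end, body end top, top x470 in crop",(p-[300,190])*10)
cv2.imwrite("pics/J.png",crop(s,300,190,60,58,10))
E
```

```text
clock: 16.68
tcp_pos: [495.9, 17.4, 54.5]
orientation: [3.141, -0.0, -0.002]
force: [-5.5, -0.4, 14.8]
grip_width: 34.6
[495.9   17.31  54.48] [ 3.14 -0.   -0.  ] [-5.12 -0.36 15.16] [-0.09  1.04 -0.3 ] [ 0. -0. -0.  0.  0. -0.  0.]
expected px journal end, body end, body end top, top x470 in crop [[445.56 361.87]
 [417.02 341.45]
 [418.16 301.04]
 [330.78 238.99]]
```

View pics/J.png

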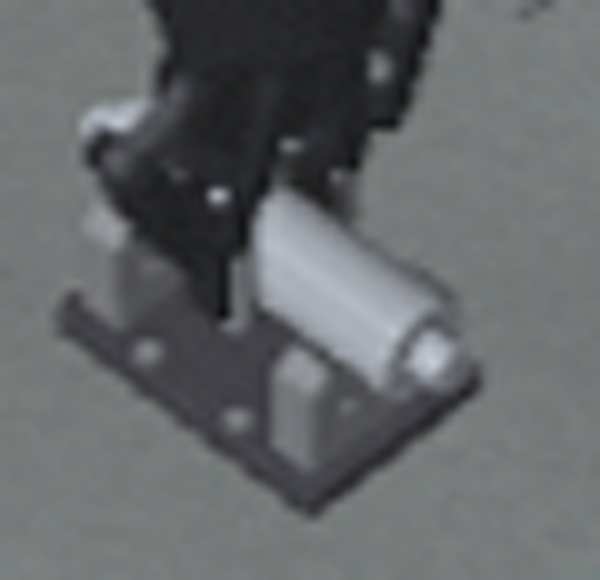

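The last allowed view shows the roller down in the V: journal end face at crop (437,357), roughly 4 mm from the predicted (445,362). Contact came about 1 mm higher than expected, so the roller may be slightly pitched in the grip. I'll ease off, open briefly so it seats itself, then grip again and press.

```bash
python3 -m handwheel '[{"x":0,"y":0,"z":-0.05,"ax":0,"ay":0,"az":0},{"x":0,"y":0,"z":-0.1,"ax":0,"ay":0,"az":0},{"x":0,"y":0,"z":-0.1,"ax":0,"ay":0,"az":0}]'
python3 -m handwheel '[{"x":0,"y":0,"z":0,"ax":0,"ay":0,"az":0},{"x":0,"y":0,"z":0,"ax":0,"ay":0,"az":0},{"x":0,"y":0,"z":0,"ax":0,"ay":0,"az":0},{"x":0,"y":0,"z":0,"ax":0,"ay":0,"az":0}]' 0.45
python3 -m handwheel '[{"x":0,"y":0,"z":0,"ax":0,"ay":0,"az":0},{"x":0,"y":0,"z":0,"ax":0,"ay":0,"az":0},{"x":0,"y":0,"z":0,"ax":0,"ay":0,"az":0}]'
python3 -m handwheel '[{"x":0,"y":0,"z":0,"ax":0,"ay":0,"az":0},{"x":0,"y":0,"z":0,"ax":0,"ay":0,"az":0},{"x":0,"y":0,"z":0,"ax":0,"ay":0,"az":0},{"x":0,"y":0,"z":0,"ax":0,"ay":0,"az":0},{"x":0,"y":0,"z":0,"ax":0,"ay":0,"az":0}]' 0.8 60
python3 -c "
from h import *
o=observe();print(o['force'],o['ft_torque'],o['tcp_pos'])"
```

```text
clock: 16.98
tcp_pos: [495.9, 17.3, 54.6]
orientation: [3.142, -0.0, -0.001]
force: [-2.2, 0.4, 5.5]
grip_width: 34.2
clock: 17.32
tcp_pos: [495.9, 17.5, 54.2]
orientation: [-3.142, -0.0, -0.0]
force: [0.0, 1.1, -0.1]
grip_width: 47.1
clock: 17.57
tcp_pos: [495.7, 17.5, 54.2]
orientation: [-3.142, 0.0, -0.0]
force: [0.0, -0.0, 0.4]
grip_width: 47.0
clock: 17.98
tcp_pos: [495.7, 17.3, 54.5]
orientation: [3.141, -0.0, -0.001]
force: [-0.8, 0.3, 6.4]
grip_width: 34.4
[-0.77114025  0.31629185  6.40545839] [-0.15493301  0.34886094  0.00315934] [495.74466159  17.33123674  54.50642962]
```

```bash
python3 -m handwheel '[{"x":0,"y":0,"z":0.03,"ax":0,"ay":0,"az":0},{"x":0,"y":0,"z":0.06,"ax":0,"ay":0,"az":0},{"x":0,"y":0,"z":0.09,"ax":0,"ay":0,"az":0},{"x":0,"y":0,"z":0.09,"ax":0,"ay":0,"az":0},{"x":0,"y":0,"z":0.09,"ax":0,"ay":0,"az":0}]'
python3 -m handwheel '[{"x":0,"y":0,"z":0,"ax":0,"ay":0,"az":0},{"x":0,"y":0,"z":0,"ax":0,"ay":0,"az":0},{"x":0,"y":0,"z":0,"ax":0,"ay":0,"az":0},{"x":0,"y":0,"z":0,"ax":0,"ay":0,"az":0},{"x":0,"y":0,"z":0,"ax":0,"ay":0,"az":0}]'
python3 - <<'E'
from h import *
np.set_printoptions(precision=2,suppress=True)
s,t=camera("side"),camera("top");o=observe();print(o['force'],o['ft_torque'],o['tcp_pos'])
g=cv2.cvtColor(s["pixels"],cv2.COLOR_RGB2GRAY)
k=cv2.convexHull(blob(s,(g>145),210,215,262,265)).reshape(-1,2)
print("cover",cv2.minEnclosingCircle(onz(s,k,60)[:,:2].astype(np.float32)))
k=blob(s,(g>145),318,200,350,232).reshape(-1,2);(vx,vy,x,y)=cv2.fitLine(k,cv2.DIST_L2,0,.01,.01).ravel()
q=pix(s,[[440,17,60],[470,17,60]]);print("roller dir",vy/vx,"level x-dir",(q[1]-q[0])[1]/(q[1]-q[0])[0]); r=cv2.minAreaRect(onz(s,k,60)[:,:2].astype(np.float32));print(r)
h=cv2.cvtColor(s["pixels"],cv2.COLOR_RGB2GRAY);print("bottle top expected bright",h[185:200,264].mean())
E
```

```text
clock: 18.4
tcp_pos: [495.8, 17.4, 54.4]
orientation: [3.141, -0.0, -0.001]
force: [-4.1, -0.4, 17.1]
grip_width: 34.4
clock: 18.82
tcp_pos: [495.8, 17.3, 54.4]
orientation: [3.141, -0.0, -0.001]
force: [-4.4, -0.4, 17.0]
grip_width: 34.5
[-5.04  0.2  17.18] [-0.18  1.    0.03] [495.76  17.33  54.41]
cover ((616.4827880859375, 274.1529846191406), 42.57746124267578)
roller dir 0.9331604 level x-dir 0.7143283925518836
((467.8940734863281, 23.384567260742188), (31.695899963378906, 72.63072204589844), 89.00406646728516)
bottle top expected bright 156.46666666666667
```

```bash
python3 -c "
from plant import *
print(close_job());o=observe();print(o['clock'],o['force'],o['tcp_pos'])"
```

```text
the job is handed in; nothing more can be done
None
the job is handed in; nothing more can be done
```

The cover is on the pot and released, and the job was handed in with the roller held and pressed in the steel V-rest. The job reports no verdict, so this rests on my own checks.

- **Cover:** both cameras show it level and flush, centred at about (616.4, 273.3) mm. The side view gave the same reading just before hand-in.
- **Roller seating:** I lowered it into the V, opened the fingers once so it could settle by itself, then gripped it again at 60 N. It lies about 3 mm from mid-length and within about 1° of the groove.
- **Pressing:** the push was steady at about 17 N down, with almost no sideways force. That points to both sides of the V being loaded, at roughly 13–15 N each by calculation.
- **Bottle:** nothing moved near it. My last check was only the brightness where it stands, which read as expected.
- **Disagreements:**
    - First contact in the V came about 1 mm higher than I had calculated.
    - The two cameras differ by 1–2 mm.
    - A steady 4–5 N force along the groove remained, which I take to be friction.
    - One check did not agree: a rough line fit gave the roller's image slope as 0.93, against 0.71 for a level roller. The partly hidden, shaded roller skews that fit, so I relied on the rectangle fit instead.

The robot's clock read about 19 s at hand-in, against the 67 s limit.

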